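Key-enable a laboratory instrument

TASK

Enable the white instrument with its red-handled key: take the red key from the sloping rest, stand it upright in the brass keyhole fully home and let go of it there; then take it afresh, turn it clockwise (seen from above) as far as it goes, to the green mark, and leave it standing in the lock. Leave the blue key in the rest and do not disturb the other things on the bench.

Things in the scene. Friction and masses are not known exactly. Their poses are not given: they have to be found in the camera images.
- red_key: Key with a red T-handle, 140 mm long, 0.13-0.25 kg. Origin: centre of the blade's tip; z runs up the shank to the handle, y along the handle's width, x through its thickness. Steel blade, z 0 to 60 mm: 10 mm thick, 20 wide, the first 6 mm only 7 x 16. Starts in one of the rest's two places, handle end up: z rises 30 degrees above level, x points downwards. Same when turned half round about z.
- red_shank (a point): Middle of the red key's dark shank, on its axis, 86 mm from the tip. The shank spans 60 to 112 mm from the tip, 14 mm thick (x) and 18 mm wide (y). The key's centre of mass is about 93 mm from the tip. Axes as the key's.
- red_handle (a point): Centre of the red handle, 126 mm from the tip: the handle spans 112 to 140 mm from the tip, 14 mm thick (x) and 64 mm wide (y). Axes as the key's.
- blue_key: The same key with a blue handle, in the other place of the rest; not for this lock, to be left there.
- rest: Fixed sloping key rest, base 170 x 190 x 14 mm; origin under its middle, z up. Two places at y = +55 and -55 mm; a key in each slopes up towards +x, its tip at x -75, z 45 mm. It lies on saddles 14 mm wide, 8 to 22 and 96 to 110 mm from its tip, with a stop at the tip and cheeks beside the blade to 20 mm from it; from 25 to 95 mm it is free all round. Top of handle about 125 mm high.
- instrument: Fixed white instrument: deck 100 mm high, x from -102 to +110 mm, y from -90 to +145 mm; origin under the lock's axis, z up. On the deck, at y 70 to 145 mm, a grey head 35 mm higher that carries a white dish. A flat dark ring 116 mm across, 2 mm thick, surrounds the lock, with a red mark at +x (locked) and a green mark at -y (enabled).
- keyhole (a point): Centre of the keyhole's mouth, on top of the turning brass barrel, 100 mm above the bench. z up; the slot is 21.5 mm long along y and 11.5 mm wide along x, 55 mm deep with a flat floor, edges chamfered 2 mm. The frame turns with the barrel; a white pointer lies along +x. The slot takes the key either way round (half turn).
- barrel (a joint): Angle of the lock barrel in rad: 0 locked (pointer at the red mark), grows clockwise seen from above to the stop at 1.57 (pointer at the green mark). It starts between 0 and 0.2. It is stiff, about 0.25 N m, and stays where it is left.
- beaker: Glass beaker, 72 mm across, 95 mm high; a bystander, to be left alone. Origin at the centre of its underside.
- jar: Amber jar with a black cap, 54 mm across, 60 mm high; a bystander, to be left alone. Origin at the centre of its underside.
- dish: White ceramic dish, 56 mm across, 18 mm high, on the instrument's head; a bystander, to be left alone. Origin at the centre of its underside.
- tin: Sample tin with a cardboard label, 68 mm across, 75 mm high; a bystander, to be left alone. Origin at the centre of its underside.
- spatula: Black-handled spatula, 180 mm long, lying on the bench; a bystander, to be left alone. Origin on its length axis, underside.
Not all that is in view belongs to the job. Leave any purple or turquoise look-alike of the red_key alone.

How it is judged:
By the outcome, as a careful person would: the job done as asked, in the order asked, and still so for the second after the job is handed in, with the robot touching nothing.
It also fails if it takes over 64 s, if anything falls off the work surface, if the arm or the gripper's body presses on something with over 40 N, if the wrist force passes 120 N, or if a joint passes its speed limit or range.

ROBOT

A 6-joint arm with a two-finger parallel gripper is mounted at the origin on the work surface. World frame = base frame: x ahead of the robot, y to its left, z up, the work surface at z = 0. Lengths are in m, angles in degrees, forces in N, time in s.
With the tool pointing down it reaches from about 0.425 to 0.95 m from the base axis. Payload 3.5 kg.
Tool frame: the origin (TCP) lies at the centre of the arm's flange, where the gripper is bolted on; the fingertips stand 173 mm ahead of it and the grasp point (between the pads) lies 155 mm ahead of it (env.tcp_to_grasp is the distance from the TCP to the grasp point, in m); z points along the fingers, y is the line along which they close (so a half turn about z gives the same grasp; the last joint's range is limited). The gripper opens to 85 mm and grips with 20 to 120 N. Pads are 22 mm wide; open, the fingers measure 114 mm over their backs; the gripper's body (76 mm by 85 mm) begins 54 mm behind the grasp point. The pads swing forward as they close: fully open they stand 13 mm farther back than shut.
Start: joints at [-8.594, 16.404, 90.338, -0, 73.258, -8.594], TCP at [0.675, 0, 0.405] pointing down, gripper open.
Joint ranges: [-158.93, 158.93], [-51.34, 127.21], [12.03, 142.37], [-87.48, 267.48], [13.55, 161.25], [-162.69, 162.69]. Speed limits (degrees/s): [159.86, 159.86, 180, 180, 180, 180].

INTERFACE

Orientations are given as [roll, pitch, yaw] about the fixed x, y, z axes, in that order (R = Rz(yaw) Ry(pitch) Rx(roll)).
In Python, from cell import status, optics, env gives the robot as it stands.
- The arm moves only by the tool move_arm, never from a script. Its argument "plan" is one flat list of numbers, 5 for each row, row after row: the finger opening in mm, from 0 to 85.4, then the shift along the tool's x, y, z in mm, then the turn about the tool's z in degrees. In form: [grip, dx, dy, dz, turn, grip, dx, dy, dz, turn, ...]. A call has 1 to 5 rows; each row shifts and turns the commanded pose from where the row before left it, along the tool's axes as they then stand; what a row does not reach is not made up. A row lasts 1/8 s, in which the tool goes at most 62.5 mm and 10.7 degrees, less where a joint would pass 70% of its speed; a pose out of reach is approached as far as the arm can. A call is refused whole if a number of a shift passes 62.5 or a number of a turn 10.7, either way. A call with a gripper value outside its range is refused whole. The fingers move at their own pace and stop on an object; "newtons" is the grip in N (left out, the last holds). Time passes only in rows, so rows that do not move let the fingers close. It gives the time, the measured TCP pose, the force, the opening and the grip force at its end, in the units of the state.
- status.get_obs(): the state, without advancing time (a new reading comes with each control period).
- optics.get_image(name): name is "scene" or "side" or "wrist"; returns a dict with "img" (480x640x3 uint8, red, green, blue), "mtx" (3x3 intrinsics, pixels), "R" (3x3) and "t" (3): a world point X has camera coordinates R X + t. Camera axes: x right, y down, z forward; pixel columns grow to the right and rows downward; lengths in m; the calibration is good to about 2 mm. A picture is of the moment at which its call begins. There is no depth.
- env.job_done(): hands the job in; it is judged then, once.
The state is a dict: "time_s": time; "joints": joint angles; "joint_vel": joint speeds; "effort": joint torques, N m; "tcp_pos": TCP position; "tcp_rot": TCP orientation; "contact_force": force on the tool from outside, world axes, zero at the start; "moment": the same for the moment, N m; "finger_gap": finger opening in m; "grip_force": force on a finger pad.
Only numpy, scipy, OpenCV 4.12 (cv2) and the standard library are available. Lean on these libraries where they do the work, as an engineer would, in place of code of your own. Each camera call takes 0.05 s, during which the arm holds its last target. There are 200 camera calls.

## Working session

There is one attempt and no reset: what is moved stays moved. The work goes in short steps, Python scripts to look and compute and a tool call to move; the robot and the scene stay as the last step left them, time stands still between calls to the robot, and variables do not carry over. Pictures are saved under pics/ and viewed, at most 10 in all, crops included, and the job is handed in when it is done.

Besides the shell and the picture viewer there is one more tool, called after "Call:" in YAML: its name, and indented under it one key for each argument. move_arm: Moves the arm, as the interface text tells. Its arguments: {"type":"object","properties":{"plan":{"type":"array","items":{"type":"number"}},"newtons":{"type":"number"}},"required":["plan"]}

```bash
ls; mkdir -p pics; python3 - <<'E'
from cell import status, optics, env
import cv2,pickle
d={}
for n in ["scene","side"]:
    im=optics.get_image(n); d[n]=im
    cv2.imwrite(f"pics/{n}0.png",im["img"][:,:,::-1])
    print(n,im["mtx"].tolist(),im["R"].tolist(),im["t"].tolist())
pickle.dump(d,open("im0.pkl","wb"))
print(status.get_obs(),env.tcp_to_grasp)
E
```

```text
pics
scene [[509.16150649956154, 0.0, 322.020155453047], [0.0, 509.16150649956154, 235.65767402014353], [0.0, 0.0, 1.0]] [[-0.7601862644248837, 0.6497003212307251, -0.002517135759838436], [0.386507938900721, 0.44911529799316074, -0.805547678461822], [-0.5222341012864415, -0.6133391734604984, -0.5925256127395132]] [0.4703702320799809, -0.12702556327026945, 1.819068814739359]
side [[530.0506209173897, 0.0, 319.95841358398724], [0.0, 530.0506209173897, 235.94686167018529], [0.0, 0.0, 1.0]] [[0.9936442556170008, -0.1116878258472381, 0.014032919755105708], [-0.05436011404824277, -0.5852692845401045, -0.8090147356968079], [0.0985701338134339, 0.8031100137163222, -0.5876208255232032]] [-0.5934914187440115, 0.11180396448091519, 1.3325843163176594]
{'time_s': 0.1, 'joints': array([-8.59354278e+00,  1.64496809e+01,  9.04142515e+01, -6.46530269e-05,
        7.32577839e+01, -8.59478577e+00]), 'joint_vel': array([-0.05305306, -0.16031127, -0.19732011,  0.01739872,  0.07473011,
        0.11996405]), 'effort': array([ 1.14915063e-03, -4.07295120e+01, -2.93698221e+01, -1.06323112e-04,
        3.42678482e-03, -4.41654265e-06]), 'tcp_pos': array([6.74775335e-01, 7.31705312e-05, 4.03471374e-01]), 'tcp_rot': array([-1.79879641e+02, -1.81287329e-02,  9.00012426e+01]), 'contact_force': array([-0.38590133, -0.22894448, -0.44101565]), 'moment': array([-0.00487143,  0.00675352,  0.00833291]), 'grip_force': 0.0, 'finger_gap': 0.08530256466696268} 0.1547
```

View pics/scene0.png

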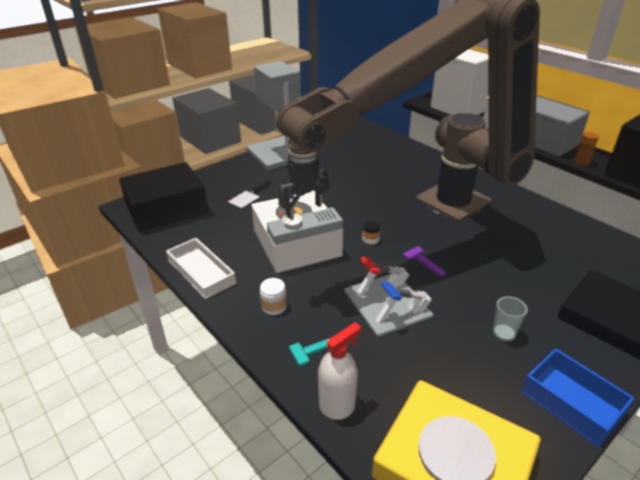

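View pics/side0.png

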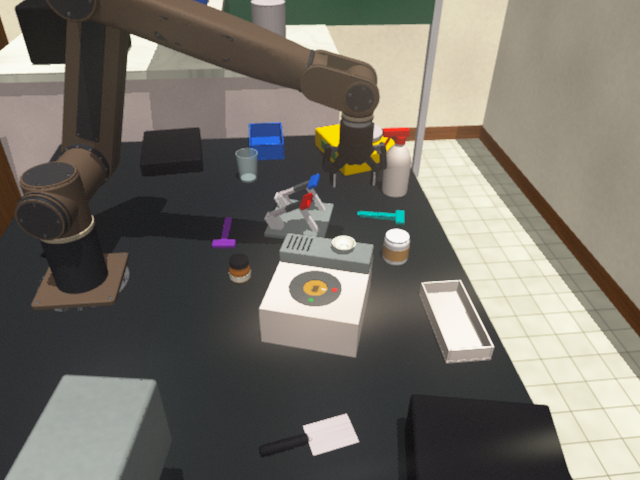

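The scene view shows the rest at (390,300), the instrument at (297,230), and the gripper above it. In the side view the rest is at (300,212) and the lock at (315,288). These could be taken for the red key:
- the red T-handle in the rest: scene (370,265), side (307,201)
- the red spray trigger: scene (345,338)
- the blue key: scene (390,290)
- the purple look-alike: scene (425,260)
- the turquoise look-alike: scene (310,350)

I choose the red T-handle in the rest and will check it in a close crop.

```bash
python3 - <<'E'
import cv2,pickle,numpy as np
d=pickle.load(open("im0.pkl","rb"))
def crop(n,x,y,w,h,W,H): return cv2.resize(d[n]["img"][y:y+h,x:x+w,::-1],(W,H),interpolation=cv2.INTER_CUBIC)
a=crop("scene",340,245,100,95,400,380)
b=crop("side",255,165,100,95,400,380)
cv2.imwrite("pics/c1.png",np.hstack([a,b]))
a=crop("side",255,225,125,130,500,520)
cv2.imwrite("pics/c2.png",a)
E
```

```text
(no output)
```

View pics/c1.png

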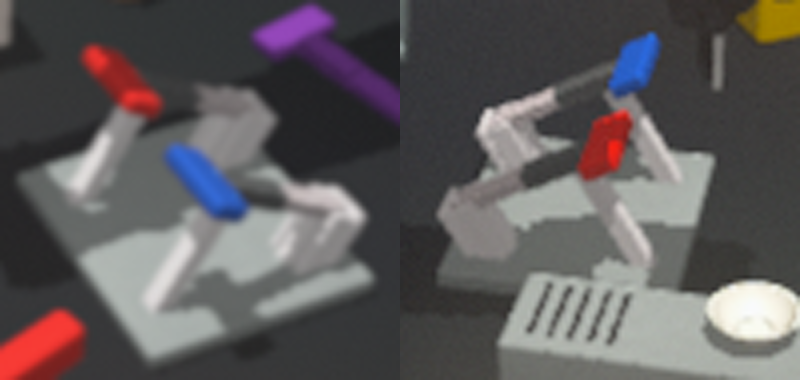

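View pics/c2.png

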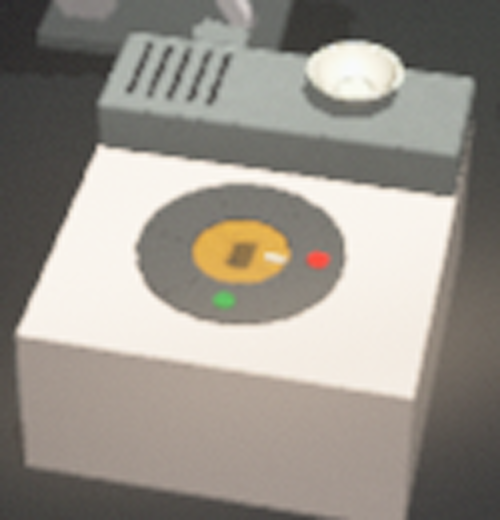

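The crops confirm the choice. The red T-key lies in the rest place nearest the instrument, with its handle centre at scene (370,265) and side (306,202). The lock ring centre is at side (315,288.5), the red mark at (334.5,290) and the green mark at (311,300).

```bash
cat > h.py <<'E'
import numpy as np,pickle
from scipy.optimize import least_squares
def proj(c,X):
    p=(c["mtx"]@(c["R"]@np.asarray(X,float).T+c["t"][:,None])); return (p[:2]/p[2]).T
def place(q,P):
    c,s=np.cos(q[2]),np.sin(q[2]); P=np.asarray(P,float)
    return np.c_[q[0]+c*P[:,0]-s*P[:,1], q[1]+s*P[:,0]+c*P[:,1], P[:,2]]
def fit(obs,q0):
    # obs: list (cam, P, uv)
    f=lambda q: np.concatenate([(proj(c,place(q,P))-np.array(uv)).ravel() for c,P,uv in obs])
    r=least_squares(f,q0,loss="soft_l1"); return r.x,f(r.x)
E
python3 - <<'E'
from h import *
d=pickle.load(open("im0.pkl","rb")); S,D=d["scene"],d["side"]
q,r=fit([(D,[[0,0,.102],[-.102,-.09,.1],[.11,-.09,.1],[-.102,.07,.1],[.11,.07,.1]],
 [(315.25,288.5),(259.5,309.2),(358.7,324.5),(280,261.3),(370,273.8)])],[.6,-.1,0])
print("instr",q,np.degrees(q[2]),r.round(1))
best=[]
for sg in (1,-1):
  for y0 in np.arange(-3,3,1.):
    obs=[(S,[[.0341,sg*.055,.108],[.0341,-sg*.055,.108]],[(370,265),(391.2,290.5)]),
     (D,[[.0341,sg*.055,.108],[.0341,-sg*.055,.108]],[(306.2,201.7),(313.7,181.2)]),
     (S,[[.085,sg*.095,.014],[.085,-sg*.095,.014],[-.085,-sg*.095,.014]],[(344.2,289.5),(377.5,333.7),(433.7,313)])]
    q,r=fit(obs,[.65,.25,y0]); best.append((np.sum(np.abs(r)),sg,q,r))
b=min(best,key=lambda t:t[0]); print("rest",b[1],b[2],np.degrees(b[2][2]),b[3].round(1))
q=b[2];sg=b[1]
for z in (0,.086,.126): print(z,place(q,[[-.075+z*np.cos(np.pi/6),sg*.055,.045+z/2]]))
E
```

```text
instr [ 0.56461716 -0.19605511 -0.32022856] -18.34774502430149 [ 0.6 -1.2 -0.1 -0.7  0.3  0.1 -0.3  0.8 -0.6  1.3]
rest -1 [ 0.56238534  0.21265423 -0.27845655] -15.954385084011351 [-0.5 -0.2 -0.5 -0.4  1.9 -0.6  1.4 -0.   0.7 -2.3  1.1 -0.5  1.   0.1]
0 [[0.47515632 0.18038818 0.045     ]]
0.086 [[0.54676566 0.15991622 0.088     ]]
0.126 [[0.58007234 0.15039437 0.108     ]]
```

Call:
move_arm:
  plan: [85,50,-32,0,0,85,50,-32,0,0,85,50,-31,0,0,85,0,0,0,-10.6,85,0,0,0,-10.6]

```text
time_s: 0.72
tcp_pos: [0.5792, 0.1511, 0.4042]
tcp_rot: [-179.9, -0.0, 111.7]
contact_force: [0.1, -0.0, 0.2]
finger_gap: 0.0848
grip_force: 0.0
```

Call:
move_arm:
  plan: [85,0,0,0,-10.6,85,0,0,0,-10.6,85,0,0,0,-10.6,85,0,0,0,-10.6,85,0,0,0,-10.4]

```text
time_s: 1.35
tcp_pos: [0.5798, 0.15, 0.404]
tcp_rot: [-180.0, -0.1, 164.3]
contact_force: [0.6, -1.0, 0.2]
finger_gap: 0.085
grip_force: 0.0
```

```bash
cat > snap.py <<'E'
import sys,cv2,pickle
from cell import status, optics
n,out=sys.argv[1:3]
im=optics.get_image(n); o=status.get_obs(); pickle.dump((im,o),open(out+".pkl","wb"))
a=im["img"][:,:,::-1]
if len(sys.argv)>3:
    x,y,w,h,s=map(int,sys.argv[3:]); a=cv2.resize(a[y:y+h,x:x+w],None,fx=s,fy=s,interpolation=cv2.INTER_CUBIC)
cv2.imwrite(f"pics/{out}.png",a)
print({k:o[k] for k in("time_s","joints","tcp_pos","tcp_rot","finger_gap","grip_force","contact_force")})
E
python3 snap.py wrist w1
```

```text
{'time_s': 1.4, 'joints': array([ 4.80842558e+00,  6.95610178e+00,  1.01428059e+02, -1.59754170e-03,
        7.16884830e+01, -6.97550662e+01]), 'tcp_pos': array([0.57980409, 0.15002773, 0.40403171]), 'tcp_rot': array([-1.79973440e+02, -6.76313382e-02,  1.64563979e+02]), 'finger_gap': 0.0849984516550002, 'grip_force': 0.0, 'contact_force': array([ 0.7032265 ,  1.20090978, -0.40539703])}
```

View pics/w1.png

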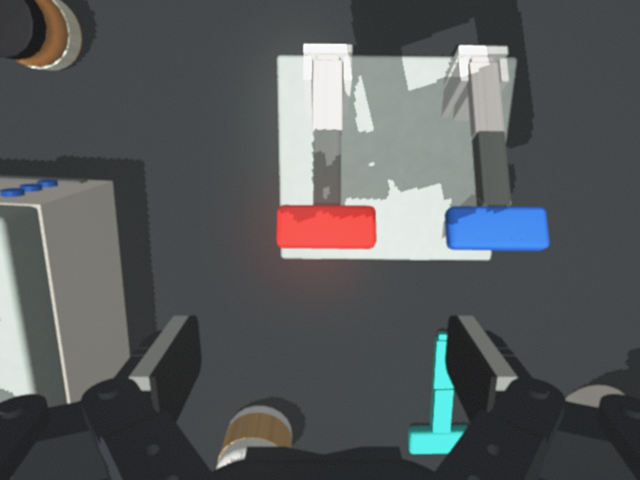

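The wrist view shows the red handle centred at (326,227), the blue handle at (498,228), and the key axes running up the image. The red tip end is near (327,60).

```bash
cat >> h.py <<'E'
def ray(im,uv,z):
    C=-im["R"].T@im["t"]; d=im["R"].T@np.linalg.solve(im["mtx"],[uv[0],uv[1],1.]); return C+d*(z-C[2])/d[2]
def rel(o,P):  # tool-axes offset mm of P from TCP
    from scipy.spatial.transform import Rotation as Ro
    return Ro.from_euler("xyz",o["tcp_rot"],degrees=True).as_matrix().T@(np.asarray(P)-o["tcp_pos"])*1e3
E
python3 - <<'E'
from h import *
im,o=pickle.load(open("w1.pkl","rb"))
for n,uv,z in [("redL",(277,227),.108),("redR",(376,227),.108),("red",(326,227),.110),("blue",(498,228),.11),("tip",(327,60),.05),("shank",(327,165),.095)]:
    P=ray(im,uv,z); print(n,P.round(4),rel(o,P).round(1))
P=ray(im,(326,227),.11);b=ray(im,(498,228),.11);print(np.degrees(np.arctan2(*(b-P)[1::-1])),np.linalg.norm(b-P))
E
```

```text
redL [0.5678 0.1218 0.108 ] [  3.7 -30.2 296.1]
redR [0.5851 0.1837 0.108 ] [  3.5  34.  296. ]
red [0.5759 0.1526 0.11  ] [  4.1   1.6 294. ]
blue [0.6064 0.2591 0.11  ] [  3.1 112.4 294. ]
tip [0.4741 0.182  0.05  ] [110.    2.8 354.2]
shank [0.5396 0.1634 0.095 ] [ 41.9   2.4 309.1]
74.01605192539199 0.11082317887741325
```

Call:
move_arm:
  plan: [85,4,2,40,0,85,0,0,40,0,85,0,0,35,0,85,0,0,26,0,85,0,0,0,0]

```text
time_s: 2.02
tcp_pos: [0.5755, 0.1529, 0.2606]
tcp_rot: [-179.9, -0.4, 163.9]
contact_force: [1.2, -0.4, -0.4]
finger_gap: 0.0853
grip_force: 0.0
```

Call:
move_arm:
  plan: [60,0,0,0,0,60,0,0,0,0,60,0,0,0,0,60,0,0,0,0,60,0,0,0,0]
  newtons: 20

```text
time_s: 2.65
tcp_pos: [0.5773, 0.1531, 0.2654]
tcp_rot: [179.9, 0.1, 164.0]
contact_force: [0.2, 0.1, 5.6]
finger_gap: 0.0637
grip_force: 23.9
```

Call:
move_arm:
  plan: [60,0,0,-15,0,60,0,0,-20,0,60,0,0,-30,0,60,0,0,-40,0,60,0,0,-35,0]

```text
time_s: 3.28
tcp_pos: [0.5764, 0.153, 0.4061]
tcp_rot: [180.0, 0.0, 164.0]
contact_force: [0.8, -0.7, -2.0]
finger_gap: 0.0633
grip_force: 23.1
```

```bash
python3 snap.py side s1 220 80 200 200 3
```

```text
{'time_s': 3.325, 'joints': array([ 5.13967375e+00,  6.27435068e+00,  1.01295401e+02, -4.08377058e-03,
        7.18340222e+01, -6.88731073e+01]), 'tcp_pos': array([0.57737362, 0.1532344 , 0.41229287]), 'tcp_rot': array([179.78872442,   0.55755245, 164.01300607]), 'finger_gap': 0.06336156819617786, 'grip_force': 23.224503099918365, 'contact_force': array([2.28503695, 0.38580165, 2.34808427])}
```

View pics/s1.png

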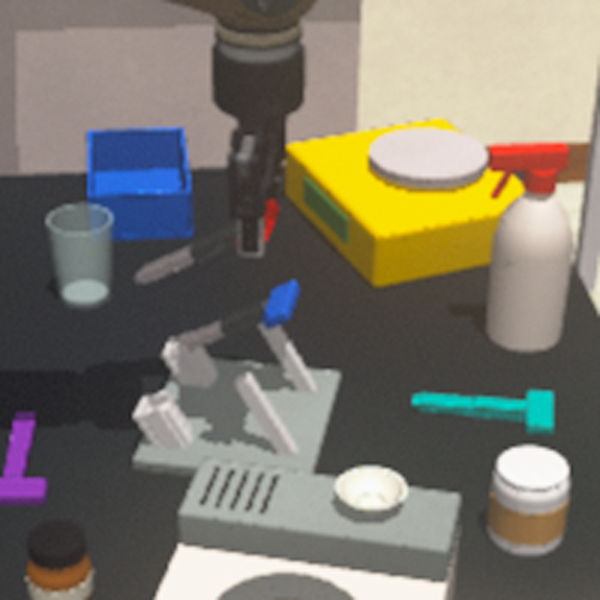

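The key is out and still held at about 30°: handle near (265,220) in the crop, tip (140,275). The tool can't tilt, so I'll swing the key upright by pushing its tip against the instrument's vertical +x side wall.

Call:
move_arm:
  plan: [60,-15,-18,0,2.4,60,-28,-32,0,0,60,-29,-33,0,0,60,-29,-33,0,0,60,-29,-33,0,0]
  newtons: 40

```text
time_s: 3.95
tcp_pos: [0.654, -0.0316, 0.4011]
tcp_rot: [-179.9, -0.2, 161.5]
contact_force: [-0.2, 0.7, -1.6]
finger_gap: 0.0629
grip_force: 50.9
```

Call:
move_arm:
  plan: [60,-29,-33,0,0,60,-29,-33,0,0,60,-29,-33,0,0,60,-29,-33,0,0,60,-29,-33,0,0]

```text
time_s: 4.58
tcp_pos: [0.7392, -0.2342, 0.4005]
tcp_rot: [180.0, -0.3, 161.5]
contact_force: [0.3, 1.2, -2.4]
finger_gap: 0.0629
grip_force: 50.9
```

Call:
move_arm:
  plan: [60,-29,-33,0,0,60,-14,-22,0,0,60,0,0,0,0,60,0,0,0,0]

```text
time_s: 5.08
tcp_pos: [0.7625, -0.2974, 0.4015]
tcp_rot: [179.9, -0.2, 161.5]
contact_force: [-0.3, -0.2, -2.7]
finger_gap: 0.0634
grip_force: 50.9
```

```bash
python3 - <<'E'
from h import *
from cell import status
o=status.get_obs(); c,s=np.cos(-.3202),np.sin(-.3202)
v=o["tcp_pos"][:2]-[.5646,-.1961]; print(o["tcp_pos"],o["tcp_rot"],"instr",c*v[0]+s*v[1],-s*v[0]+c*v[1])
E
python3 snap.py wrist w2
```

```text
[ 0.76246624 -0.29739478  0.40146126] [179.94430524  -0.19913122 161.54540292] instr 0.2196923717806624 -0.033866552807494774
{'time_s': 5.125, 'joints': array([-2.83412739e+01,  3.48738998e+01,  6.57268878e+01,  1.58199791e-02,
        7.95438290e+01, -9.99429100e+01]), 'tcp_pos': array([ 0.76261712, -0.29667108,  0.40227465]), 'tcp_rot': array([ 1.79959713e+02, -1.39759888e-01,  1.61598795e+02]), 'finger_gap': 0.06296186608625978, 'grip_force': 50.859519839286804, 'contact_force': array([-0.34424221,  0.30197475, -1.87032616])}
```

View pics/w2.png

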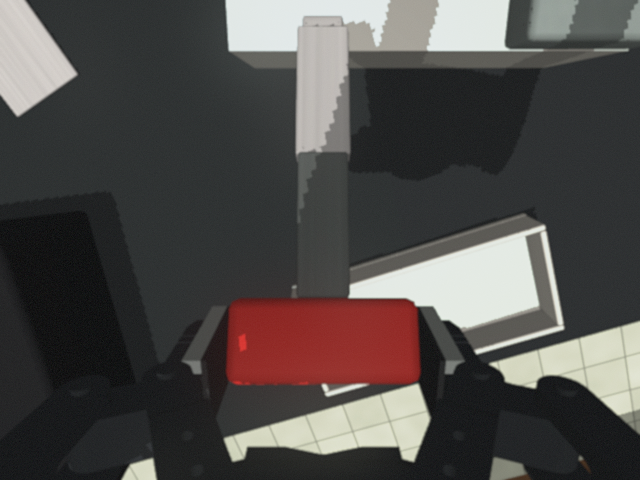

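The wrist view shows the key held square, tip at (322,20). The deck's +x edge runs from (230,52) to (505,47).

```bash
python3 - <<'E'
from h import *
im,o=pickle.load(open("w2.pkl","rb"))
for n,uv,z in [("edgeL",(232,52),.1),("edgeR",(505,48),.1),("tip",(322,20),.185),("hand",(322,340),.245)]:
    P=ray(im,uv,z); print(n,P.round(4),rel(o,P).round(1))
# slope from tip row
from scipy.spatial.transform import Rotation as Ro
R=Ro.from_euler("xyz",o["tcp_rot"],degrees=True).as_matrix()
for a in range(10,60,5):
    t=np.radians(a); P=o["tcp_pos"]+R@np.array([.126*np.cos(t),0,.155+.126*np.sin(t)]); print(a,proj(im,[P]).round(0))
E
```

```text
edgeL [ 0.6413 -0.3136  0.1   ] [109.  -54.6 302.5]
edgeR [ 0.6901 -0.1606  0.1   ] [111.  106.  302.6]
tip [ 0.6573 -0.263   0.185 ] [110.1  -1.4 217.5]
hand [ 0.7597 -0.2971  0.245 ] [  2.3  -1.5 157.3]
10 [[327. -61.]]
15 [[326. -40.]]
20 [[326. -18.]]
25 [[326.   3.]]
30 [[326.  23.]]
35 [[325.  43.]]
40 [[325.  62.]]
45 [[325.  81.]]
50 [[325. 100.]]
55 [[325. 118.]]
```

Call:
move_arm:
  plan: [60,-14,0,0,0,60,0,0,35,0,60,0,0,35,0,60,0,0,27,0,60,0,0,0,0]
  newtons: 20

```text
time_s: 5.75
tcp_pos: [0.7754, -0.2998, 0.3022]
tcp_rot: [179.9, -0.4, 161.7]
contact_force: [0.0, 0.0, -2.5]
finger_gap: 0.0629
grip_force: 50.8
```

Call:
move_arm:
  plan: [60,10,0,0,0,60,12,0,0,0,60,12,0,0,0,60,12,0,0,0,60,12,0,0,0]

```text
time_s: 6.38
tcp_pos: [0.7255, -0.2846, 0.323]
tcp_rot: [-179.7, 2.3, 161.6]
contact_force: [7.9, -5.1, 4.0]
finger_gap: 0.0629
grip_force: 50.6
```

```bash
cat > ang.py <<'E'
from h import *; import sys
from scipy.spatial.transform import Rotation as Ro
im,o=pickle.load(open(sys.argv[1]+".pkl","rb"))
R=Ro.from_euler("xyz",o["tcp_rot"],degrees=True).as_matrix()
for a in range(20,101,10):
    t=np.radians(a); f=lambda l,x=0: o["tcp_pos"]+R@np.array([l*np.cos(t),0,.155+l*np.sin(t)])
    print(a,"tip",proj(im,[f(.126)])[0].round(0),"shank/blade",proj(im,[f(.066)])[0].round(0),"top",proj(im,[f(-.014)])[0].round(0))
E
python3 snap.py wrist w3 200 0 260 400 2; python3 ang.py w3
```

```text
{'time_s': 6.425, 'joints': array([-2.88911845e+01,  3.25765433e+01,  7.76919920e+01,  8.70236214e-02,
        6.79886878e+01, -1.00536756e+02]), 'tcp_pos': array([ 0.72361856, -0.28394827,  0.32008908]), 'tcp_rot': array([-179.76150757,    1.72829327,  161.61778075]), 'finger_gap': 0.06270981702330658, 'grip_force': 50.242760181427, 'contact_force': array([ 8.52591116, -4.25277747,  3.08413859])}
20 tip [325. -30.] shank/blade [325. 140.] top [325. 376.]
30 tip [325.  12.] shank/blade [325. 152.] top [325. 378.]
40 tip [324.  52.] shank/blade [325. 166.] top [325. 378.]
50 tip [324.  90.] shank/blade [324. 183.] top [325. 376.]
60 tip [324. 126.] shank/blade [324. 202.] top [325. 374.]
70 tip [324. 161.] shank/blade [324. 222.] top [325. 370.]
80 tip [324. 196.] shank/blade [324. 243.] top [325. 364.]
90 tip [324. 230.] shank/blade [324. 265.] top [325. 358.]
100 tip [324. 264.] shank/blade [324. 287.] top [325. 350.]
```

View pics/w3.png

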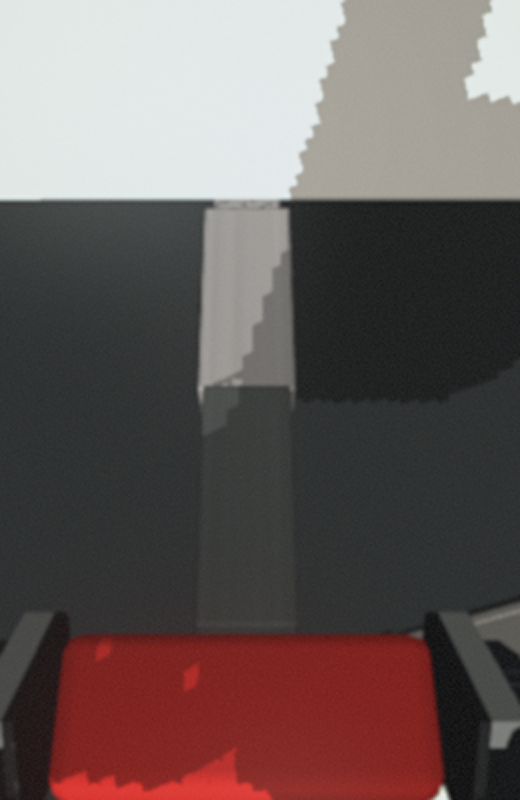

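Pushing the tip at the wall works: the tip (row about 100) puts the key near 55°. I'll continue.

Call:
move_arm:
  plan: [60,12,0,0,0,60,12,0,0,0,60,12,0,0,0,60,10,0,0,0,60,8,0,0,0]

```text
time_s: 7.05
tcp_pos: [0.6706, -0.2664, 0.3117]
tcp_rot: [-179.9, 0.6, 161.6]
contact_force: [5.1, 0.8, 2.2]
finger_gap: 0.0629
grip_force: 48.4
```

Call:
move_arm:
  plan: [60,4,0,0,0,60,3,0,0,0,60,0,0,0,0]

```text
time_s: 7.42
tcp_pos: [0.6632, -0.2639, 0.3065]
tcp_rot: [180.0, -0.0, 161.6]
contact_force: [3.6, -1.3, 1.3]
finger_gap: 0.0631
grip_force: 47.9
```

```bash
python3 - <<'E'
from h import *
from cell import status
o=status.get_obs(); w=np.array([.6573,-.263]); print(o["tcp_pos"],o["tcp_rot"],o["contact_force"],o["moment"],o["grip_force"],"to wall",-rel(o,[.6573,-.263,0])[0], rel(o,[.6573,-.263,0])[0])
E
```

```text
[ 0.66315993 -0.2639472   0.30654901] [ 1.79999408e+02 -2.15473767e-03  1.61596102e+02] [ 3.62222121 -1.31141748  1.28743811] [-0.41801337 -1.04348467  0.0440994 ] 47.94009268283844 to wall -5.84774069489205 5.84774069489205
```

Call:
move_arm:
  plan: [60,2,0,0,0,60,0,0,0,0,60,-8,0,0,0,60,-8,0,-40,0,60,0,0,-60,0]

```text
time_s: 8.05
tcp_pos: [0.6759, -0.268, 0.401]
tcp_rot: [179.9, -0.9, 161.6]
contact_force: [0.7, -0.9, -1.2]
finger_gap: 0.0626
grip_force: 47.2
```

Call:
move_arm:
  plan: [60,0,0,-10,0,60,0,0,0,0]
  newtons: 50

```text
time_s: 8.3
tcp_pos: [0.6762, -0.2682, 0.4157]
tcp_rot: [180.0, -0.2, 161.6]
contact_force: [-0.2, 0.1, -1.4]
finger_gap: 0.0624
grip_force: 55.3
```

```bash
python3 snap.py scene s2; python3 snap.py side s3; python3 - <<'E'
import cv2,numpy as np
from h import *
from scipy.spatial.transform import Rotation as Ro
out=[]
for n in("s2","s3"):
    im,o=pickle.load(open(n+".pkl","rb")); g=o["tcp_pos"]+Ro.from_euler("xyz",o["tcp_rot"],degrees=True).as_matrix()@[0,0,.155]
    p=proj(im,[g,g-[0,0,.126]]); print(n,p.round(1))
    x,y=map(int,p.mean(0)-50); x=max(x,0); a=cv2.resize(im["img"][y:y+100,x:x+100,::-1],(400,400),interpolation=cv2.INTER_CUBIC); print(x,y); out.append(a)
cv2.imwrite("pics/s23.png",np.hstack(out))
E
```

```text
{'time_s': 8.35, 'joints': array([-2.96036268e+01,  2.26413399e+01,  8.14759739e+01, -1.64791093e-02,
        7.62602528e+01, -1.01203415e+02]), 'tcp_pos': array([ 0.67604133, -0.26807737,  0.41364562]), 'tcp_rot': array([179.94231756,  -0.37347717, 161.603943  ]), 'finger_gap': 0.06301510782620216, 'grip_force': 55.26208519935608, 'contact_force': array([-0.32745017, -0.38370638, -2.01776976])}
{'time_s': 8.4, 'joints': array([-2.96050144e+01,  2.26820162e+01,  8.15276392e+01, -1.24704293e-02,
        7.62371116e+01, -1.01205120e+02]), 'tcp_pos': array([ 0.67598574, -0.26805991,  0.41263859]), 'tcp_rot': array([179.92504036,  -0.44059999, 161.60340773]), 'finger_gap': 0.06277916385807061, 'grip_force': 55.25395452976227, 'contact_force': array([-0.37624723, -0.37320285, -1.50990546])}
s2 [[247.1 168.6]
 [250.8 205.1]]
198 136
s3 [[376.7 247.9]
 [372.1 295.9]]
324 221
```

View pics/s23.png

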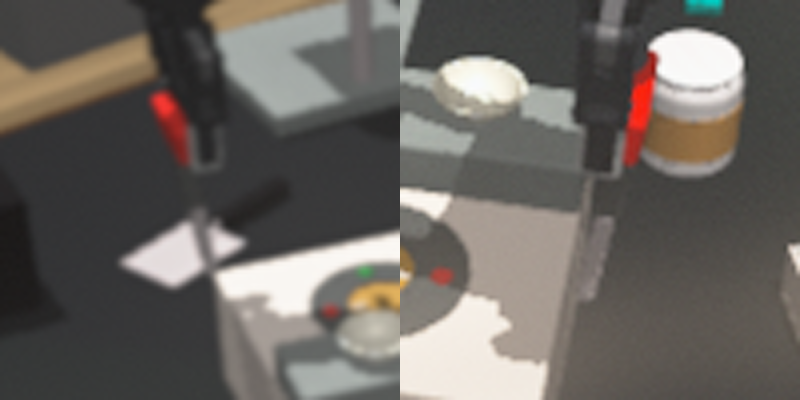

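The tip is at scene (251,203) and side (371.5,295.5). A vertical key would put it at (250.8,205.1) and (372.1,295.9), so the key is upright. Next I'll locate the keyhole with the wrist camera.

Call:
move_arm:
  plan: [60,20,15,0,0,60,20,15,0,0,60,20,0,0,0,60,0,0,0,0]

```text
time_s: 8.9
tcp_pos: [0.6281, -0.2202, 0.4135]
tcp_rot: [179.9, -0.4, 161.6]
contact_force: [-0.4, 0.5, -1.7]
finger_gap: 0.0629
grip_force: 55.2
```

```bash
python3 snap.py wrist w4
```

```text
{'time_s': 8.95, 'joints': array([-2.80538452e+01,  1.49780922e+01,  9.10880755e+01, -5.30756308e-03,
        7.41912061e+01, -9.96522781e+01]), 'tcp_pos': array([ 0.62866071, -0.2206972 ,  0.41411648]), 'tcp_rot': array([179.96187438,  -0.25458547, 161.59997503]), 'finger_gap': 0.06277386748107847, 'grip_force': 55.24007499217987, 'contact_force': array([ 0.17297354, -0.26459671, -0.86436532])}
```

View pics/w4.png

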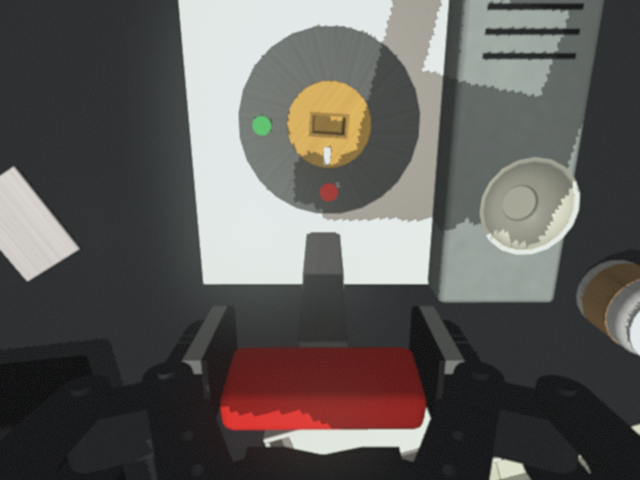

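The wrist view shows the keyhole at (328,124), pointer (327,156), red mark (329,192) and green mark (262,125). The key hangs with its tip at (323,235). That is my last picture, so from here I use numbers only.

```bash
python3 ang.py w4 | tail -3; python3 - <<'E'
from h import *
import cv2
im,o=pickle.load(open("w4.pkl","rb")); I=im["img"].astype(int)
def cen(m,x0,x1,y0,y1):
    k=np.zeros(m.shape,bool);k[y0:y1,x0:x1]=True; m=m&k; v,u=np.nonzero(m); return np.array([u.mean(),v.mean()]),len(u),np.c_[u,v].astype(np.float32)
r,g,b=I[...,0],I[...,1],I[...,2]
P,n,_=cen((b>130),318,338,142,170); print("pointer",P,n)
red,n,_=cen((r>1.8*g),315,345,180,205);print("red",red,n)
gr,n,_=cen((g>1.5*r),250,275,113,138);print("green",gr,n)
print(I[124,300:358:2,0]); print(I[104:146:2,328,0])
br,n,_=cen((r>1.35*b)&(r>110),280,376,76,172); print("brass",br,n)
s,n,pts=cen((r<105),305,352,110,138); rc=cv2.minAreaRect(pts); print("slot",s,n,rc)
W=lambda uv,z=.1:ray(im,uv,z)
c=W(rc[0]); print("centre",c,rel(o,c).round(1))
an=lambda a,b:np.degrees(np.arctan2(*(b-a)[1::-1]))
print("ang red",an(c,W(red,.102)),"green",an(c,W(gr,.102)),"pointer",an(c,W(P)), "mid red/green diff")
bx=cv2.boxPoints(rc); 
for i in range(4): print(bx[i].round(1), an(W(bx[i]),W(bx[(i+1)%4])))
E
```

```text
80 tip [323. 207.] shank/blade [323. 256.] top [323. 383.]
90 tip [323. 241.] shank/blade [323. 277.] top [324. 377.]
100 tip [323. 275.] shank/blade [323. 300.] top [324. 370.]
pointer [326.60769231 155.10769231] 130
red [328.44129555 191.76923077] 247
green [261.38062284 125.02422145] 289
[214 216 217 216 209 170 131 128 142 142 142 141 141 142 139 140 143 141
 141 145 143 100  95 164 193 219 219 219 219]
[219 218 217 216 206 169 153 138 139 141 139 138 142 134  92 125 163 207
 219 221 222]
brass [328.47865088 122.60082526] 5574
slot [333.12 130.01] 100 ((328.5, 126.5), (15.0, 31.0), 90.0)
centre [ 0.56471286 -0.1955763   0.1       ] [ 67.2   3.4 314.4]
ang red -18.24933584989596 green -109.6717902023395 pointer -22.079396255972625 mid red/green diff
[313. 119.] 71.61565518680946
[344. 119.] -17.555300549534458
[344. 134.] -108.38521373105205
[313. 134.] 161.23698529145923
```

```bash
python3 - <<'E'
from h import *
import cv2
im,o=pickle.load(open("w4.pkl","rb")); I=im["img"].astype(int)
print(I[225:246,316:330:3].mean(-1).T.round()); print(I[240,296:350].mean(-1).round())
for v in (234,235,236): print(v,rel(o,ray(im,(323,v),.133)).round(1))
print(rel(o,ray(im,(328.4,124.4),.1)).round(1))
E
```

```text
[[230. 230. 229. 230. 231. 230. 210. 149. 104.  96.  97.  97.  97.  99.
   99.  99.  97.  99.  99.  99.  97.]
 [230. 230. 229. 230. 230. 230. 210. 151. 100.  92.  95.  96.  97.  93.
   95.  96.  98.  96.  96.  95.  96.]
 [230. 230. 229. 229. 231. 230. 211. 150. 101.  94.  94.  97.  96.  96.
   94.  95.  96.  95.  94.  97.  97.]
 [230. 230. 230. 230. 231. 229. 209. 151. 102.  92.  95.  94.  96.  94.
   96.  96.  95.  94.  95.  96.  96.]
 [230. 229. 230. 230. 231. 229. 211. 150. 102.  93.  94.  96.  98.  95.
   95.  95.  94.  96.  96.  97.  95.]]
[229. 229. 230. 230. 231. 230. 230. 231. 227. 195. 138. 106.  98.  99.
  97.  98.  97.  95.  98.  97.  99.  97.  96.  96.  96.  96.  95.  96.
  95.  96.  95.  95.  95.  94.  96.  95.  96.  96.  97.  95.  93.  93.
  90. 108. 163. 218. 230. 232. 230. 229. 230. 230. 230. 231.]
234 [ 4.500e+00 -1.000e-01  2.811e+02]
235 [ 3.900e+00 -1.000e-01  2.811e+02]
236 [ 3.200e+00 -1.000e-01  2.811e+02]
[ 68.5   3.4 314.4]
```

```bash
python3 - <<'E'
from h import *
im,o=pickle.load(open("w4.pkl","rb")); I=im["img"].astype(int)
c=I[335:440,325]; print([(335+i,tuple(x)) for i,x in enumerate(c) if i in range(8,20) or i>85][::2])
zg=o["tcp_pos"][2]-.155
for v in (428,430): print("back top",v,rel(o,ray(im,(325,v),zg+.014)).round(1)[0]+7)
for v in (347,349): print("front low",v,rel(o,ray(im,(325,v),zg-.014)).round(1)[0]-7)
print("shoulder",rel(o,ray(im,(323,232),zg-.120))[0]-5,"tip",rel(o,ray(im,(323,232),zg-.126))[0]-3.5)
E
```

```text
[(343, (np.int64(64), np.int64(66), np.int64(64))), (345, (np.int64(68), np.int64(68), np.int64(66))), (347, (np.int64(76), np.int64(49), np.int64(45))), (349, (np.int64(89), np.int64(31), np.int64(30))), (351, (np.int64(93), np.int64(33), np.int64(30))), (353, (np.int64(92), np.int64(31), np.int64(28))), (421, (np.int64(142), np.int64(47), np.int64(46))), (423, (np.int64(181), np.int64(53), np.int64(49))), (425, (np.int64(223), np.int64(64), np.int64(59))), (427, (np.int64(217), np.int64(61), np.int64(57))), (429, (np.int64(206), np.int64(148), np.int64(138))), (431, (np.int64(223), np.int64(230), np.int64(222))), (433, (np.int64(226), np.int64(231), np.int64(224))), (435, (np.int64(224), np.int64(230), np.int64(222))), (437, (np.int64(225), np.int64(230), np.int64(222))), (439, (np.int64(224), np.int64(230), np.int64(222)))]
back top 428 -11.5
back top 430 -12.2
front low 347 -13.6
front low 349 -14.5
shoulder 2.494515871802813 tip 2.3072431990534197
```

```bash
cat > kfit.py <<'E'
from h import *
from scipy.spatial.transform import Rotation as Ro
def kfit(name,rows):
    im,o=pickle.load(open(name+".pkl","rb")); R=Ro.from_euler("xyz",o["tcp_rot"],degrees=True).as_matrix()
    K={"sh":(.005,.006),"bs":(.007,.060),"hl":(.007,.112),"hf":(.007,.140),"hb":(-.007,.140)}
    def f(q):
        x,z,t=q; e=[]
        for k,v in rows.items():
            kx,kz=K[k]; d=np.array([np.sin(t),-np.cos(t)]) # up along key in (toolx,toolz); t: lean of handle to +x
            n=np.array([np.cos(t),np.sin(t)]); c=np.array([x,.155+z])+d*(kz-.126)+n*kx
            e.append(proj(im,[o["tcp_pos"]+R@[c[0],0,c[1]]])[0,1]-v)
        return e
    r=least_squares(f,[0,0,0]); x,z,t=r.x; print("handle x,z mm",r.x[:2]*1e3,"lean deg",np.degrees(t),"tip x",(x-.126*np.sin(t))*1e3,"tip z",(.155+z+.126*np.cos(t))*1e3,np.round(r.fun,1))
E
python3 - <<'E'
from kfit import *
im,o=pickle.load(open("w4.pkl","rb")); I=im["img"].astype(int)
print([(260+i,int(x)) for i,x in enumerate(I[260:290,318:328].mean((1,2)))])
print([(345+i,int(x)) for i,x in enumerate(I[345:430,330:420,0].mean(1))][::2])
E
```

```text
[(260, 94), (261, 94), (262, 94), (263, 94), (264, 94), (265, 95), (266, 93), (267, 94), (268, 94), (269, 94), (270, 93), (271, 93), (272, 93), (273, 87), (274, 77), (275, 68), (276, 66), (277, 66), (278, 66), (279, 65), (280, 65), (281, 65), (282, 65), (283, 64), (284, 64), (285, 64), (286, 64), (287, 63), (288, 63), (289, 63)]
[(345, 50), (347, 64), (349, 82), (351, 85), (353, 87), (355, 88), (357, 89), (359, 89), (361, 90), (363, 91), (365, 92), (367, 93), (369, 94), (371, 95), (373, 95), (375, 96), (377, 97), (379, 97), (381, 98), (383, 98), (385, 98), (387, 98), (389, 99), (391, 100), (393, 107), (395, 115), (397, 123), (399, 131), (401, 138), (403, 140), (405, 142), (407, 143), (409, 144), (411, 145), (413, 145), (415, 144), (417, 144), (419, 143), (421, 142), (423, 141), (425, 140), (427, 132), (429, 177)]
```

```bash
python3 - <<'E'
from kfit import *
kfit("w4",{"sh":232,"bs":274.3,"hl":347.3,"hb":428.5})
kfit("w4",{"sh":232,"bs":274.3,"hl":347.3,"hf":396,"hb":428.5})
E
```

```text
handle x,z mm [-24.99941101  16.6349318 ] lean deg -11.769780168756098 tip x 0.7020354650903657 tip z 294.98579579841953 [-0.8  1.6 -1.   0.3]
handle x,z mm [-22.09375712  13.87945789] lean deg -10.2100001052037 tip x 0.24056363994752125 tip z 292.88420826634314 [ 0.4  1.  -3.4  3.1 -1.2]
```

```bash
python3 - <<'E'
from h import *
im,o=pickle.load(open("w4.pkl","rb")); I=im["img"].astype(int)
f=im["mtx"][0,0]; C=-im["R"].T@im["t"]; print(f,"cam rel tool",rel(o,C).round(1),"camz in tool",rel(o,o["tcp_pos"]+im["R"][2]).round(0))
red=(I[...,0]>2*I[...,1])&(I[...,0]>60)
for v in (352,360,380,395,400,405,415,422,426):
    u=np.nonzero(red[v,180:470])[0]+180; print(v,u.min(),u.max(),"depth for 64mm",round(.064*f/(u.max()-u.min()+1)*1e3,1))
for v in (234,238,245,255,268,280,300,340):
    r=I[v,270:380].mean(-1); g=np.abs(np.diff(r)); k=np.nonzero(g>12)[0]; print(v,k.min()+270.5 if len(k) else None,k.max()+270.5 if len(k) else None)
E
```

```text
422.994373644846 cam rel tool [76.1 -0.2 31.4] camz in tool [-292.   -0.  956.]
352 235 411 depth for 64mm 152.9
360 232 414 depth for 64mm 147.9
380 226 420 depth for 64mm 138.8
395 221 424 depth for 64mm 132.7
400 220 425 depth for 64mm 131.4
405 220 426 depth for 64mm 130.8
415 221 423 depth for 64mm 133.4
422 222 421 depth for 64mm 135.4
426 225 417 depth for 64mm 140.3
234 305.5 340.5
238 304.5 340.5
245 304.5 341.5
255 303.5 342.5
268 301.5 343.5
280 301.5 344.5
300 None None
340 None None
```

```bash
python3 - <<'E'
from h import *
im,o=pickle.load(open("w4.pkl","rb"))
def pt(v,d,u=323): 
    X=d*1e-3*np.linalg.solve(im["mtx"],[u,v,1.]); return rel(o,im["R"].T@(X-im["t"]))
for n,v,d in [("front low",350,153),("front mid",380,138.8),("front top",400,131.4),("back top",422,135.4),("blade 245 ",245,20*423/37),("blade268",268,20*423/42),("tipedge",233,20*423/35.5),("shank280",280,18*423/43)]:
    print(n,pt(v,d).round(1))
E
```

```text
front low [-6.200e+00 -1.000e-01  1.662e+02]
front mid [-8.000e+00 -1.000e-01  1.508e+02]
front top [-9.400e+00 -1.000e-01  1.426e+02]
back top [-1.88e+01 -1.00e-01  1.44e+02]
blade 245  [ 7.400e+00 -1.000e-01  2.495e+02]
blade268 [ 5.100e+00 -1.000e-01  2.203e+02]
tipedge [ 1.100e+01 -1.000e-01  2.606e+02]
shank280 [ 8.90e+00 -1.00e-01  1.96e+02]
```

The key leans about 7°, with its handle at tool x −14 mm and its tip at +2.3 mm. The plan is to enter the slot tip-first, straighten the key there, then regrasp it centred and press it home.

Call:
move_arm:
  plan: [60,20,1.5,0,0,60,20,1,0,0,60,20,1,0,0,60,6,0,0,3.5,60,0,0,0,0]

```text
time_s: 9.57
tcp_pos: [0.5676, -0.1971, 0.4158]
tcp_rot: [180.0, -0.1, 158.1]
contact_force: [0.4, 0.7, -1.2]
finger_gap: 0.0631
grip_force: 55.2
```

```bash
python3 - <<'E'
from h import *
from cell import status
o=status.get_obs(); print(o["tcp_pos"],o["tcp_rot"])
im,o4=pickle.load(open("w4.pkl","rb")); h=ray(im,(328.4,124.4),.1); print(h, rel(o,h), "tip should be",2.3,-.1)
E
```

```text
[ 0.56762776 -0.19707423  0.41576903] [ 1.79988443e+02 -8.92160237e-02  1.58114408e+02]
[ 0.56344932 -0.19522978  0.1       ] [4.07312649e+00 9.02973019e-02 3.15775778e+02] tip should be 2.3 -0.1
```

Call:
move_arm:
  plan: [60,1.8,0,15,0,60,0,0,15,0,60,0,0,5,0,60,0,0,5,0,60,0,0,4,0]

```text
time_s: 10.2
tcp_pos: [0.566, -0.1962, 0.3727]
tcp_rot: [-180.0, 0.0, 158.1]
contact_force: [-0.2, -0.0, -1.2]
finger_gap: 0.0626
grip_force: 55.2
```

Call:
move_arm:
  plan: [60,0,0,4,0,60,0,0,0,0]

```text
time_s: 10.45
tcp_pos: [0.5658, -0.1961, 0.3685]
tcp_rot: [180.0, -0.0, 158.1]
contact_force: [-0.1, -0.8, -1.7]
finger_gap: 0.063
grip_force: 55.2
```

The tip is about 11 mm into the slot with no contact force. Going deeper while nudging the key upright.

Call:
move_arm:
  plan: [60,2,0,4,0,60,2,0,4,0,60,2,0,2,0,60,2,0,2,0,60,0,0,0,0]

```text
time_s: 11.08
tcp_pos: [0.5591, -0.1934, 0.3582]
tcp_rot: [-180.0, 0.3, 158.1]
contact_force: [3.6, -1.7, 0.9]
finger_gap: 0.0626
grip_force: 55.9
```

Call:
move_arm:
  plan: [60,2,0,2,0,60,2,0,2,0,60,0,0,2,0,60,0,0,0,0]

```text
time_s: 11.58
tcp_pos: [0.5548, -0.1918, 0.3505]
tcp_rot: [-180.0, 0.0, 158.1]
contact_force: [4.2, -2.0, 0.9]
finger_gap: 0.0631
grip_force: 55.7
```

Call:
move_arm:
  plan: [60,2,0,3,0,60,2,0,3,0,60,0,0,3,0,60,0,0,0,0]

```text
time_s: 12.08
tcp_pos: [0.551, -0.1902, 0.3412]
tcp_rot: [-180.0, 0.0, 158.1]
contact_force: [5.5, -2.2, 0.5]
finger_gap: 0.0627
grip_force: 55.3
```

```bash
python3 snap.py wrist w5; python3 - <<'E'
from h import *
im,o=pickle.load(open("w5.pkl","rb")); I=im["img"].astype(int); f=423
red=(I[...,0]>2*I[...,1])&(I[...,0]>60); red[:,:180]=0; red[:,470:]=0; red[:310]=0
vs=np.nonzero(red.sum(1)>100)[0]; print(vs.min(),vs.max())
def pt(v,d,u=323):
    X=d*1e-3*np.linalg.solve(im["mtx"],[u,v,1.]); return rel(o,im["R"].T@(X-im["t"]))
for v in range(vs.min(),vs.max()+1,5):
    u=np.nonzero(red[v])[0]; w=u.max()-u.min()+1; print(v,u.min(),u.max(),pt(v,64*f/w).round(1)[[0,2]])
E
```

```text
{'time_s': 12.125, 'joints': array([-2.90134660e+01,  8.35066569e+00,  1.06740141e+02, -1.32927433e-02,
        6.48888515e+01, -9.71040222e+01]), 'tcp_pos': array([ 0.55098923, -0.1902264 ,  0.34127611]), 'tcp_rot': array([-1.79985538e+02,  1.86961182e-02,  1.58096198e+02]), 'finger_gap': 0.06283815654717716, 'grip_force': 55.25657594203949, 'contact_force': array([ 5.42950121, -2.22246754, -0.38544531])}
355 430
355 245 400 [-20.3 183.1]
360 234 411 [-10.2 163.8]
365 233 413 [-10.4 161. ]
370 231 415 [-10.2 157.7]
375 229 417 [-10.  154.5]
380 227 419 [ -9.9 151.5]
385 226 421 [-10.1 149.2]
390 223 422 [ -9.9 146.3]
395 221 424 [ -9.8 143.6]
400 220 426 [-10.  141.5]
405 219 426 [-11.1 140.5]
410 220 425 [-13.4 141.1]
415 221 424 [-15.8 141.8]
420 222 423 [-18.2 142.4]
425 224 421 [-21.6 144.2]
430 230 414 [-30.1 151.6]
```

The key is now upright and about 39 mm deep. Releasing it to regrasp centred.

Call:
move_arm:
  plan: [70,0,0,0,0,85,0,0,0,0,85,0,0,0,0,85,0,0,0,0]

```text
time_s: 12.62
tcp_pos: [0.5508, -0.19, 0.3414]
tcp_rot: [180.0, -0.1, 158.1]
contact_force: [-0.5, -0.1, -0.4]
finger_gap: 0.085
grip_force: 0.0
```

```bash
cat > hand.py <<'E'
from h import *; import sys
im,o=pickle.load(open(sys.argv[1]+".pkl","rb")); I=im["img"].astype(int); f=423
red=(I[...,0]>2*I[...,1])&(I[...,0]>60); red[:,:180]=0; red[:,470:]=0; red[:280]=0
vs=np.nonzero(red.sum(1)>100)[0]; print(vs.min(),vs.max())
def pt(v,d,u=323):
    X=d*1e-3*np.linalg.solve(im["mtx"],[u,v,1.]); return rel(o,im["R"].T@(X-im["t"]))
for v in range(vs.min(),vs.max()+1,7):
    u=np.nonzero(red[v])[0]; w=u.max()-u.min()+1; print(v,u.min(),u.max(),pt(v,64*f/w,(u.min()+u.max())/2).round(1))
print("hole",rel(o,[.56345,-.1952,.1]))
E
python3 snap.py wrist w6; python3 hand.py w6
```

```text
{'time_s': 12.675, 'joints': array([-2.90063446e+01,  8.32829330e+00,  1.06736213e+02, -5.36680219e-03,
        6.49962724e+01, -9.71084681e+01]), 'tcp_pos': array([ 0.55087872, -0.19007267,  0.34153525]), 'tcp_rot': array([ 1.79997303e+02, -6.09135363e-02,  1.58104396e+02]), 'finger_gap': 0.08487311406546243, 'grip_force': 0.0, 'contact_force': array([-0.54742838,  0.49170597,  1.4859812 ])}
333 394
333 283 396 [-43.4   8.8 243. ]
340 285 401 [-44.   10.5 236.4]
347 281 403 [-41.7   9.5 225.3]
354 277 406 [-38.7   8.7 213.9]
361 253 408 [-22.4   2.6 182.6]
368 235 411 [-13.2  -0.4 163.8]
375 235 411 [-15.6  -0.4 163.1]
382 235 411 [-18.1  -0.4 162.4]
389 237 409 [-22.7  -0.4 164.6]
hole [-1.38332965e+01 -8.08014302e-02  2.41520671e+02]
```

Call:
move_arm:
  plan: [85,-15,0,0,0,85,0,0,8,0,85,0,0,7,0,60,0,0,0,0,60,0,0,0,0]
  newtons: 40

```text
time_s: 13.3
tcp_pos: [0.5647, -0.1956, 0.3263]
tcp_rot: [180.0, -0.1, 158.1]
contact_force: [-0.6, 0.3, -1.0]
finger_gap: 0.063
grip_force: 44.4
```

Call:
move_arm:
  plan: [60,0,0,0,0,60,0,0,0,0,60,0,0,2,0,60,0,0,2,0,60,0,0,0,0]

```text
time_s: 13.92
tcp_pos: [0.5651, -0.1957, 0.3259]
tcp_rot: [-180.0, -0.0, 158.1]
contact_force: [-5.9, 3.2, 9.6]
finger_gap: 0.0632
grip_force: 45.9
```

Call:
move_arm:
  plan: [60,0,0,3,0,60,0,0,3,0,60,0,0,0,0,60,0,0,-9,0,60,0,0,0,0]

```text
time_s: 14.55
tcp_pos: [0.5652, -0.1959, 0.3265]
tcp_rot: [-180.0, 0.2, 158.1]
contact_force: [0.4, -0.3, -1.5]
finger_gap: 0.0631
grip_force: 44.9
```

Call:
move_arm:
  plan: [85,0,0,0,0,85,0,0,0,0,85,0,0,0,0,85,0,0,-30,0,85,0,0,0,0]

```text
time_s: 15.18
tcp_pos: [0.5657, -0.1961, 0.3583]
tcp_rot: [-180.0, 0.3, 158.1]
contact_force: [0.2, 0.3, -0.3]
finger_gap: 0.0847
grip_force: 0.0
```

```bash
python3 snap.py wrist w7;python3 hand.py w7; python3 - <<'E'
from h import *
from scipy.spatial.transform import Rotation as Ro
im,o=pickle.load(open("w7.pkl","rb"));I=im["img"].astype(int)
a=np.radians(158.1); X=np.array([np.cos(a),np.sin(a)]);h=np.array([.56345,-.1952])
for zt in (.175,.180,.185,.190,.195):
    P=[[*(h+X*dx),z] for dx,z in((.007,zt-.028),(.007,zt),(-.007,zt))]; P+=[[*(h+X*.007),zt-.08],]
    p=proj(im,P); print(zt,p[:,1].round(1))
print([(v,I[v,323].tolist()) for v in range(220,330,4)])
E
```

```text
{'time_s': 15.225, 'joints': array([-2.88291236e+01,  9.29853523e+00,  1.03953879e+02, -3.41130737e-03,
        6.65943248e+01, -9.69261283e+01]), 'tcp_pos': array([ 0.56522014, -0.19593684,  0.3566394 ]), 'tcp_rot': array([-1.79978407e+02,  1.51764208e-01,  1.58098384e+02]), 'finger_gap': 0.0847757431052513, 'grip_force': 0.0, 'contact_force': array([ 0.54729964,  0.34385332, -0.76688485])}
280 323
280 291 397 [-22.5  12.  264.2]
287 297 400 [-29.4  15.1 269.7]
294 248 404 [  3.    0.7 187.7]
301 241 406 [  4.3  -0.4 178.4]
308 247 406 [ -1.    0.9 183.1]
315 252 405 [ -6.7   1.7 188.2]
322 251 402 [-10.6   0.9 189.5]
hole [2.59700462e+00 1.20086653e-01 2.56633397e+02]
0.175 [260.9 285.5 317.9 229.5]
0.18 [264.7 290.8 324.  232. ]
0.185 [268.8 296.4 330.4 234.5]
0.19 [273.2 302.4 337.3 237.1]
0.195 [277.7 308.7 344.6 239.9]
[(220, [106, 87, 50]), (224, [105, 86, 48]), (228, [103, 84, 47]), (232, [90, 73, 43]), (236, [42, 38, 37]), (240, [42, 40, 37]), (244, [43, 42, 35]), (248, [44, 40, 37]), (252, [45, 42, 37]), (256, [44, 40, 37]), (260, [45, 40, 36]), (264, [44, 39, 34]), (268, [51, 49, 47]), (272, [71, 43, 38]), (276, [75, 35, 28]), (280, [76, 32, 29]), (284, [78, 34, 31]), (288, [78, 34, 30]), (292, [85, 39, 35]), (296, [105, 40, 36]), (300, [117, 44, 41]), (304, [124, 45, 42]), (308, [126, 48, 44]), (312, [121, 48, 44]), (316, [121, 49, 45]), (320, [119, 50, 47]), (324, [120, 56, 54]), (328, [91, 92, 89])]
```

The key is home: the measured edge rows (270, 297, 326) match the predictions for the top at 185 mm, and it didn't move when pressed. It has also been released. Now I'll take it afresh, recentring by 2.5 mm, and turn it.

Call:
move_arm:
  plan: [85,2.5,0,0,0,85,0,0,15,0,85,0,0,15,0,60,0,0,0,0,60,0,0,0,0]
  newtons: 70

```text
time_s: 15.85
tcp_pos: [0.5627, -0.1949, 0.3253]
tcp_rot: [180.0, -0.0, 158.1]
contact_force: [-0.5, 0.0, -0.7]
finger_gap: 0.0628
grip_force: 76.5
```

Call:
move_arm:
  plan: [60,0,0,0,0,60,0,0,0,0,60,0,0,0,4,60,0,0,0,8,60,0,0,0,8]

```text
time_s: 16.48
tcp_pos: [0.5626, -0.1941, 0.3257]
tcp_rot: [179.9, -0.1, 137.9]
contact_force: [0.3, 2.4, -1.7]
finger_gap: 0.0631
grip_force: 76.6
```

```bash
cat > st.py <<'E'
from cell import status
o=status.get_obs()
for k in("tcp_pos","tcp_rot","contact_force","moment","grip_force"): print(k,o[k])
print(o["joints"][5])
E
python3 st.py
```

```text
tcp_pos [ 0.56264098 -0.19414046  0.32574599]
tcp_rot [ 1.79911836e+02 -9.12422359e-02  1.37902723e+02]
contact_force [ 0.32271154  2.36418199 -1.720809  ]
moment [ 0.61822078 -0.11350054  0.31919969]
grip_force 76.6248607635498
-76.76685619207933
```

Turning well (20° so far, moment about 0.3 N m).

Call:
move_arm:
  plan: [60,0,0,0,8,60,0,0,0,8,60,0,0,0,8,60,0,0,0,8,60,0,0,0,8]

```text
time_s: 17.1
tcp_pos: [0.5631, -0.1936, 0.3257]
tcp_rot: [179.8, -0.2, 97.9]
contact_force: [3.8, 4.5, -1.7]
finger_gap: 0.0631
grip_force: 76.7
```

Call:
move_arm:
  plan: [60,0,0,0,8,60,0,0,0,8,60,0,0,0,5,60,0,0,0,3,60,0,0,0,0]

```text
time_s: 17.73
tcp_pos: [0.5635, -0.1936, 0.3258]
tcp_rot: [179.8, -0.2, 74.1]
contact_force: [4.9, 3.8, -4.1]
finger_gap: 0.0627
grip_force: 77.0
```

```bash
python3 st.py
```

```text
tcp_pos [ 0.56345711 -0.19361312  0.32579424]
tcp_rot [179.77683082  -0.23866308  74.09380091]
contact_force [ 4.85874895  3.8419437  -4.05508586]
moment [ 0.83158396 -0.99292353  0.1765612 ]
grip_force 77.00860261917114
-12.984839556524696
```

Call:
move_arm:
  plan: [60,0,0,0,2,60,0,0,0,2,60,0,0,0,0]

```text
time_s: 18.1
tcp_pos: [0.5635, -0.1936, 0.3258]
tcp_rot: [179.8, -0.3, 70.1]
contact_force: [4.2, 3.8, -3.0]
finger_gap: 0.0629
grip_force: 77.0
```

```bash
python3 st.py | grep -E "moment|rot"
```

```text
tcp_rot [179.77678973  -0.25641913  70.10071616]
moment [ 0.8156127  -1.07430134  0.17149871]
```

Call:
move_arm:
  plan: [60,0,0,0,2,60,0,0,0,2,60,0,0,0,0]

```text
time_s: 18.48
tcp_pos: [0.5636, -0.1936, 0.3258]
tcp_rot: [179.8, -0.3, 66.2]
contact_force: [5.0, 4.1, -4.7]
finger_gap: 0.0625
grip_force: 77.2
```

```bash
python3 st.py | grep -E "moment|rot"
```

```text
tcp_rot [179.76666333  -0.26491127  66.16723589]
moment [ 0.77571039 -1.10499488  0.44514958]
```

Call:
move_arm:
  plan: [60,0,0,0,2,60,0,0,0,2,60,0,0,0,0]

```text
time_s: 18.85
tcp_pos: [0.5639, -0.1931, 0.3258]
tcp_rot: [179.7, -0.2, 62.7]
contact_force: [6.5, 5.2, -4.7]
finger_gap: 0.0631
grip_force: 77.5
```

```bash
python3 st.py | grep -E "moment|rot|force"
```

```text
tcp_rot [ 1.79720355e+02 -1.57255712e-01  6.26978860e+01]
contact_force [ 6.45525588  5.1589536  -4.70159821]
moment [ 0.80522374 -1.37916793  2.16396822]
grip_force 77.52426981925964
```

Hard stop reached (2.2 N m). I'll relax slightly, release, retreat and check.

Call:
move_arm:
  plan: [60,0,0,0,-2,60,0,0,0,-0.8,75,0,0,0,0,85,0,0,0,0,85,0,0,0,0]

```text
time_s: 19.48
tcp_pos: [0.5626, -0.1952, 0.3264]
tcp_rot: [179.9, 0.0, 64.9]
contact_force: [0.5, -0.1, -0.1]
finger_gap: 0.085
grip_force: 0.0
```

Call:
move_arm:
  plan: [85,0,0,-10,0,85,0,0,-30,0,85,0,0,-40,0,85,-40,0,0,0,85,-40,0,0,0]

```text
time_s: 20.1
tcp_pos: [0.5284, -0.2679, 0.4079]
tcp_rot: [179.8, 0.0, 65.0]
contact_force: [0.0, -0.3, 0.3]
finger_gap: 0.0849
grip_force: 0.0
```

Call:
move_arm:
  plan: [85,0,0,-40,0,85,0,0,0,0,85,0,0,0,0]

```text
time_s: 20.48
tcp_pos: [0.5286, -0.2672, 0.4462]
tcp_rot: [180.0, 0.0, 64.9]
contact_force: [-1.1, 0.7, -1.2]
finger_gap: 0.0852
grip_force: 0.0
```

```bash
python3 snap.py wrist w8; python3 - <<'E'
from h import *
im,o=pickle.load(open("w8.pkl","rb"));I=im["img"].astype(int);r,g,b=I[...,0],I[...,1],I[...,2]
h=np.array([.56345,-.1952]); yaw=np.radians(-18.3)
P=[[*h,.1]]+[[h[0]+R*np.cos(yaw-np.radians(a)),h[1]+R*np.sin(yaw-np.radians(a)),z] for R,z,a in((.042,.102,90),(.02,.1,90),(.02,.1,0),(.02,.1,45))]+[[*h,.185]]
p=proj(im,P); print(p.round(1))
gu=np.nonzero((g>1.5*r)&(g>80)&(g>1.2*b)); print("green",gu[1].mean(),gu[0].mean(),len(gu[0]))
ctr=p[0]; gx=np.array([gu[1].mean(),gu[0].mean()])
# white pointer pixels within 30mm of the centre
X=np.array([ray(im,(u,v),.1) for v in range(480) for u in range(640)]).reshape(480,640,3)
d=np.hypot(X[...,0]-h[0],X[...,1]-h[1]); m=(d<.027)&(d>.01)&(b>110)
v,u=np.nonzero(m); print("pointer px",len(u), u.mean(),v.mean()) if len(u) else print("none")
an=lambda q:-np.degrees(np.arctan2(q[1]-h[1],q[0]-h[0]))-18.3
if len(u): print("pointer angle",an(ray(im,(u.mean(),v.mean()),.1)))
print("green ang",an(ray(im,gx,.102)))
red=(r>2*g)&(r>60); red&=(d<.12); v,u=np.nonzero(red); 
import cv2
n,l,s,c=cv2.connectedComponentsWithStats(red.astype(np.uint8)); 
for i in range(1,n):
    if s[i,4]>60: print("red comp",s[i],c[i].round(1), cv2.minAreaRect(np.c_[np.nonzero(l==i)[::-1]].astype(np.float32)))
E
```

```text
{'time_s': 20.525, 'joints': array([-3.66095458e+01,  4.36990591e+00,  9.98827369e+01, -7.09652981e-04,
        7.58007809e+01, -1.15232379e+01]), 'tcp_pos': array([ 0.52855026, -0.26697593,  0.44519792]), 'tcp_rot': array([-1.79947516e+02, -9.99826079e-03,  6.49138619e+01]), 'finger_gap': 0.08482764478414888, 'grip_force': 0.0, 'contact_force': array([ 0.1517615 , -0.03515375, -0.76463692])}
[[324.4 102.7]
 [331.1 162.5]
 [327.7 131.6]
 [352.5  99.1]
 [346.3 120.8]
 [325.1  99.7]]
green 331.7598039215686 163.66176470588235 204
pointer px 104 327.77884615384613 129.90384615384616
pointer angle 89.3405041614713
green ang 89.5331434879212
red comp [ 267   84  128   32 3243] [329.2  99.6] ((330.5776672363281, 99.57816314697266), (26.787296295166016, 127.43614196777344), 87.1844482421875)
```

```bash
python3 -c "
from cell import env
print(env.job_done())"
```

```text
the job is handed in; nothing more can be done
None
```

The red key was pressed home in the lock and released, then taken afresh and turned clockwise to the stop. It now stands in the lock with the pointer at the green mark (89.3° against 89.5°). The blue key was left in the rest, and the job was handed in with the arm clear at about 20.5 s.

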